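Set a tripod leg to its length mark and shut the cam lever while holding it

TASK

A levelling leg from the work-light tripod is clamped in the bench vise, foot end up, and its inner leg slides back down whenever it is let go. Draw the inner leg out until the dark ring on it stands at the mouth of the collar, and while you keep holding it there fold the cam lever fully home against the leg. Finish still gripping the leg, with the ring at the mouth and the lever shut, and leave the other tools on the bench where they lie.

Things in the scene. Friction and masses are not known exactly. Their poses are not given: they have to be found in the camera images.
- collar_mouth (a point): Centre of the mouth of the black 34 mm square clamp collar (46 mm long) on the fixed outer tube: the inner leg slides out here, 160 mm above the bench. x runs out along the leg, rising 20 degrees; y is level and points to the lever's side; z is square to both, upwards. Two lever ears reach 35 mm to +y, behind the mouth only. Beyond the mouth the leg stands free; only low tools lie under it.
- foot_shoulder (a point): Centre of the flat back face (shoulder) of the round rubber foot, 38 mm across, 32 mm long; axes as collar_mouth. From mouth to shoulder the inner leg is plain 20 mm square steel tube, so the shoulder stands 9 mm proud of the tube's sides and a finger can hook behind it. It is 36 mm from the mouth with the leg fully in, 62 mm with the ring at the mouth.
- length_mark (a point): Centre of the 4 mm wide dark ring around the inner leg, 62 mm back from the foot's shoulder; hidden inside the collar at the start, and to stand at the mouth (same point as collar_mouth).
- leg_slide (a joint): How far the inner leg is drawn out, m: 0 fully in (the start), 0.026 with the ring at the collar's mouth, at most 0.090. With the lever open only its weight (about 1.2 N along the slope, varies) and slight drag act on it: let go, it drops back within half a second.
- sliding_leg: The inner leg with its ring and foot (0.3 kg); its origin is on the axis, 36 mm behind the foot's shoulder; axes as collar_mouth.
- cam_lever (a joint): Angle of the lever, rad: 0 shut, the arm lying along the leg's +y side and pointing to the foot; grows as the arm swings out to +y. It stays where left and starts at 0.40 to 0.65. Above 0.25 the leg slides freely; below about 0.24 the cam bites on the leg, takes about 2 N at the arm's end and tends to drag the leg inwards; under 0.05 it is over centre and locks the leg against about 5 N.
- lever_pivot (a point): Pin the cam lever turns on, parallel to z of collar_mouth: 10 mm behind the mouth, 25 mm from the leg's axis on the +y side; axes as collar_mouth.
- lever_tip (a point): Free end of the black plastic lever arm, mid-thickness, 74 mm from the pivot (64 mm beyond the mouth when shut). The arm is 8 to 9 mm thick, 18 to 20 mm tall, level with the leg's axis. Shut, its outer face is 28 to 29 mm from the axis and its inner face 20 mm, clear of the foot: leg and shut lever together are a 39 mm wide grasp. Axes turn with the lever.
- screwdriver: screwdriver, about 200 mm long, red plastic handle, lying flat; bystander
- wrench: stainless adjustable wrench, 210 mm long, lying flat; bystander
- mallet: mallet with a 58 mm thick, 96 mm long blue head and a wooden handle, lying; bystander
- socket_rail: aluminium rail 200 x 22 mm with six steel sockets standing on it, 32 mm high; bystander
- screw_jar: closed jar of 64 mm diameter, 85 mm high; bystander
- tape_measure: tape measure 62 x 36 x 60 mm, standing; bystander
- spare_foot: spare rubber foot, 38 mm diameter, 31 mm high, standing on the bench; bystander

How it is judged:
By the outcome, as a careful person would: the job done as asked, in the order asked, and still so for the second after the job is handed in, while the arm keeps its last pose, push and grip.
It also fails if it takes over 40 s, if anything falls off the work surface, if the arm or the gripper's body presses on something with over 40 N, if the wrist force passes 120 N, or if a joint passes its speed limit or range.

ROBOT

A 6-joint arm with a two-finger parallel gripper is mounted at the origin on the work surface. World frame = base frame: x ahead of the robot, y to its left, z up, the work surface at z = 0. Lengths are in m, angles in degrees, forces in N, time in s.
With the tool pointing down it reaches from about 0.35 to 0.875 m from the base axis. Payload 4.2 kg.
Tool frame: the origin (TCP) lies at the very end of the fingers, on their centre line; the grasp point (between the pads) lies 19 mm behind it; z points along the fingers, y is the line along which they close (so a half turn about z gives the same grasp; the last joint's range is limited). The gripper opens to 87 mm and grips with 3 to 60 N. Pads are 19 mm wide; open, the fingers measure 117 mm over their backs; the gripper's body (75 mm by 190 mm) begins 51 mm behind the grasp point.
Start: joints at [-49.068, 22.042, 0.453, 0, -68.411, -14.817], TCP at [0.275, -0.561, 0.223] pointing down, gripper open.
Joint ranges: [-179.83, 179.83], [-69.29, 118.12], [-61.27, 80.66], [-181.25, 117.63], [-171.15, -9.14], [-177.46, 177.46]. Speed limits (degrees/s): [159.86, 159.86, 180, 180, 180, 180].

INTERFACE

Orientations are given as a 3x3 rotation matrix whose columns are the frame's x, y, z axes.
In Python, from station import sense, cams, r gives the robot as it stands. The module is installed in compiled form; this text tells all that it offers.
- The arm moves only by the tool step_arm, never from a script. Its argument "targets" is text: rows parted by semicolons, each of 4 numbers parted by spaces: the shift along the tool's x, y, z in cm, then the turn about the tool's z in degrees. In form: x y z turn; .... A call has 1 to 12 rows; each row shifts and turns the commanded pose from where the row before left it, along the tool's axes as they then stand; what a row does not reach is not made up. A row lasts 1/12 s, in which the tool goes at most 41.7 mm and 7.16 degrees, less where a joint would pass 70% of its speed; a pose out of reach is approached as far as the arm can. A call with a gripper value outside its range is refused whole. "claw" is the finger opening in cm, from 0 to 8.7, set as the call begins (left out, the last holds). The fingers move at their own pace and stop on an object; the grip force is fixed at half the most. Time passes only in rows, so rows that do not move let the fingers close. It gives the time, the measured TCP pose, the force, the opening and the grip force at its end, in the units of the state.
- sense(): the state, without advancing time (a new reading comes with each control period).
- cams.capture(name): name is "scene" or "top"; returns a dict with "frame" (420x560x3 uint8, blue, green, red), "vertical_fov" (degrees; the focal length in pixels is half the picture's height over the tangent of half this angle, whatever the lens; pixels are square), "cx", "cy" (the principal point, pixels), "eye" and "rotation" of the camera in the world. Camera axes: x right, y down, z forward; pixel columns grow to the right and rows downward; lengths in m; the calibration is good to about 2 mm. A picture is of the moment at which its call begins. There is no depth.
- r.finish_job(): hands the job in; it is judged then, once.
The state is a dict: "time_s": time; "joints": joint angles; "joint_velocities": joint speeds; "effort": joint torques, N m; "tcp_pos": TCP position; "ee_rot": TCP orientation; "wrist_force": force on the tool from outside, world axes, zero at the start; "moment": the same for the moment, N m; "gripper_width": opening from 0.0 (shut) to 1.0 (fully open); "gripper_force": force on a finger pad.
Only numpy, scipy, OpenCV 4.12 (cv2) and the standard library are available. Lean on these libraries where they do the work, as an engineer would, in place of code of your own. Each camera call takes 0.05 s, during which the arm holds its last target. There are 200 camera calls.

## Working session

There is one attempt and no reset: what is moved stays moved. The work goes in short steps, Python scripts to look and compute and a tool call to move; the robot and the scene stay as the last step left them, time stands still between calls to the robot, and variables do not carry over. Pictures are saved under pics/ and viewed, at most 10 in all, crops included, and the job is handed in when it is done.

Besides the shell and the picture viewer there is one more tool, called after ">>>" as name(argument=value, ...) on one line, values as JSON. step_arm: Moves the arm, as the interface text tells. Its arguments: {"type":"object","properties":{"targets":{"type":"string"},"claw":{"type":"number"}},"required":["targets"]}

```bash
mkdir -p pics
cat > h.py <<'E'
import numpy as np, cv2
from station import sense, cams, r
def cap(n):
    d=cams.capture(n); d['f']=d['frame'].shape[0]/2/np.tan(np.radians(d['vertical_fov'])/2); return d
def ray(d,u,v):
    w=np.array(d['rotation'])@np.array([(u-d['cx'])/d['f'],(v-d['cy'])/d['f'],1]); return np.array(d['eye']),w/np.linalg.norm(w)
def proj(d,p):
    c=np.array(d['rotation']).T@(np.array(p)-d['eye']); return c[:2]/c[2]*d['f']+[d['cx'],d['cy']]
def tri(*rs):
    A=0;b=0
    for o,w in rs:
        P=np.eye(3)-np.outer(w,w);A=A+P;b=b+P@o
    x=np.linalg.solve(A,b);return x,[np.linalg.norm((np.eye(3)-np.outer(w,w))@(x-o)) for o,w in rs]
E
python3 - <<'E'
from h import *
for n in('scene','top'):
    d=cap(n); cv2.imwrite(f'pics/{n}0.png',d['frame']); print(n,d['f'],d['cx'],d['cy'],d['eye'],np.round(d['rotation'],3).tolist())
s=sense();print(s['tcp_pos'],s['ee_rot'],s['time_s'],s['wrist_force'])
E
```

```text
scene 393.9435485466176 279.01247169586776 216.52285563632915 [ 1.14124293 -0.26859019  0.89438789] [[0.29, 0.704, -0.648], [0.957, -0.203, 0.207], [0.014, -0.68, -0.733]]
top 507.93299856718556 279.9712226665795 216.31568379551365 [ 0.41212216 -0.05812089  1.53264972] [[0.005, -0.999, 0.047], [-1.0, -0.005, 0.005], [-0.004, -0.047, -0.999]]
[ 0.27488422 -0.5607181   0.22157078] [[-8.97986572e-01 -4.40021885e-01 -9.25598641e-04]
 [-4.40022850e-01  8.97984979e-01  1.69391312e-03]
 [ 8.58148319e-05  1.92839579e-03 -9.99998137e-01]] 0.1 [0.37834824 1.35782009 0.50362258]
```

View pics/scene0.png

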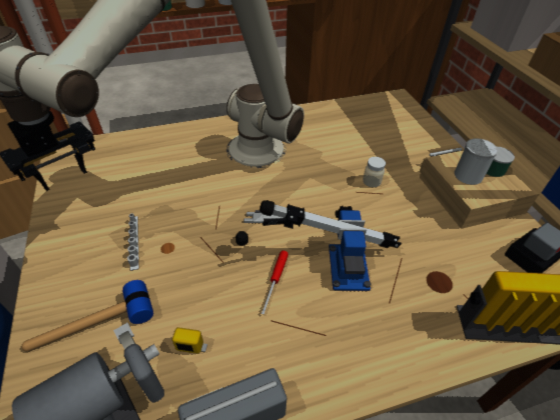

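View pics/top0.png

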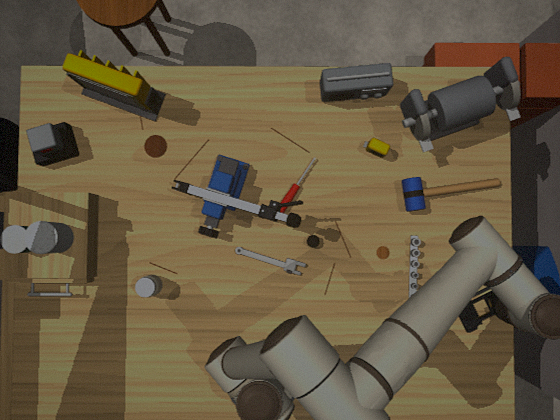

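Scene: the vise is near (350,240), the collar near (285,213) and the foot near (266,208). Top: the foot is near (293,220), the collar near (268,208), and the wrench and spare foot lie beside it. I'll enlarge both.

Run:
```python
import cv2
a=cv2.imread('pics/scene0.png')[190:260,230:330];b=cv2.imread('pics/top0.png')[175:245,225:325]
g=lambda i:cv2.convertScaleAbs(cv2.resize(i,None,fx=8,fy=8,interpolation=cv2.INTER_CUBIC),alpha=1.8,beta=15)
cv2.imwrite('pics/sc.png',g(a));cv2.imwrite('pics/tc.png',g(b))
```

```text
(no output)
```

View pics/sc.png

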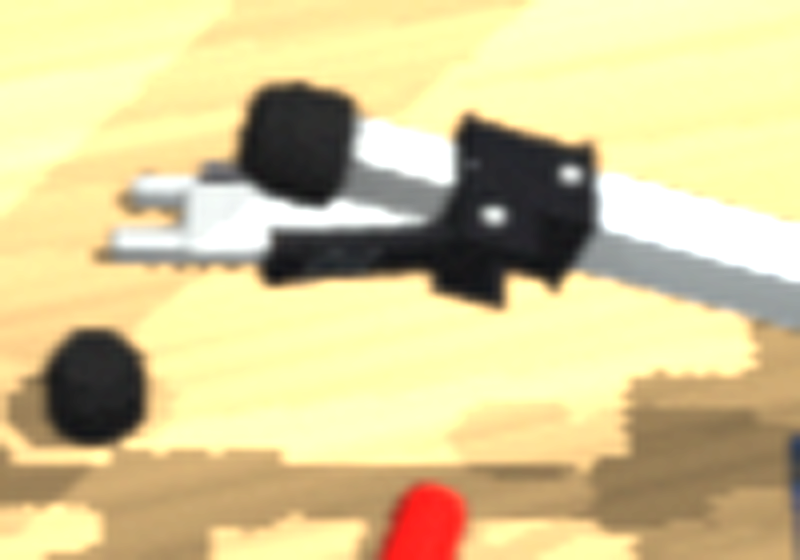

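View pics/tc.png

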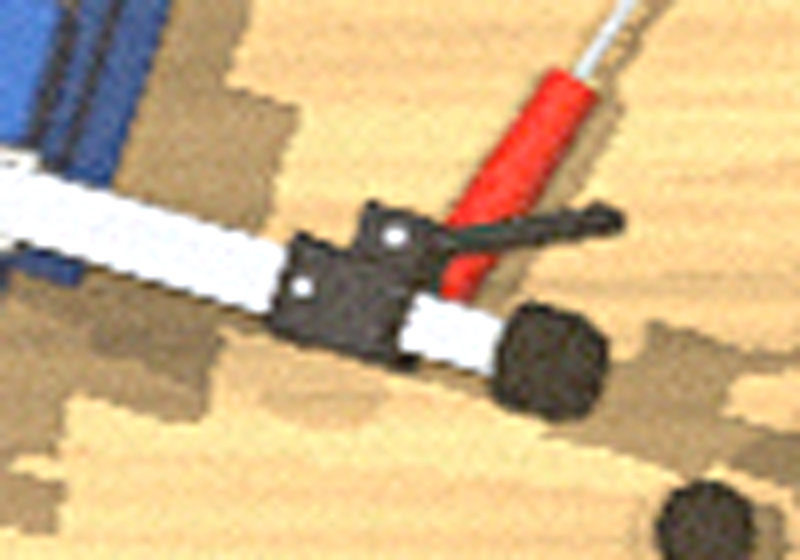

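The scene crop shows the foot centre at (300,145), pivot pin at (493,215) and lever tip near (272,258). In the top crop those are at (553,362), (396,236) and (607,217). Next I triangulate them.

Run:
```python
from h import *
S=cap('scene');T=cap('top')
def P(s,t):
    a=[230+(s[0]+.5)/8-.5,190+(s[1]+.5)/8-.5];b=[225+(t[0]+.5)/8-.5,175+(t[1]+.5)/8-.5]
    return tri(ray(S,*a),ray(T,*b))
pts={'foot':((300,145),(553,362)),'pin':((493,215),(396,236)),'screw':((571,175),(302,287)),'tip':((270,258),(612,218)),
'mouthcorner-y+z':((469,118),(418,300+68)) }
R={}
for k,v in pts.items():
    x,e=P(*v);R[k]=x;print(k,np.round(x*1000,1),np.round(np.array(e)*1000,1))
# leg axis heading from outer tube edges in top (bright, low sat)
ft=R['foot']
# heading: foot centre is on axis; find heading psi s.t. pivot at lateral +25 and z
best=[]
# scan heading only by closed-form: horizontal vector pin->foot: along a, lateral -25
d=(ft-R['pin'])[:2];L=np.hypot(*d);ang=np.arctan2(d[1],d[0])
psi=ang-(-np.arcsin(.025/L))  # y(level,+left of x) component = -25
for sgn in(1,-1):
    psi=ang+sgn*np.arcsin(.025/L)
    x=np.array([np.cos(psi)*np.cos(np.radians(20)),np.sin(psi)*np.cos(np.radians(20)),np.sin(np.radians(20))])
    y=np.array([-np.sin(psi),np.cos(psi),0]);z=np.cross(x,y)
    Rm=np.c_[x,y,z];m=ft-.052*x
    print('psi',np.degrees(psi),'mouth',m)
    for k in R: print('  ',k,np.round((R[k]-m)@Rm*1000,1))
    for q in([0,0,0],[-.010,.025,.01],[.036,0,0],[-.046,.017,.017],[-.046,-.017,.017],[0,-.017,.017],[-.15,0,.0]):
        w=m+Rm@q; a=(proj(S,w)-[230,190]+.5)*8-.5; b=(proj(T,w)-[225,175]+.5)*8-.5; print('    ',q,a.round(),b.round())
```

```text
foot [466.8 -87.2 174.9] [1.5 1.5]
pin [508.9 -35.2 170.2] [0.6 0.6]
screw [492.1  -3.3 162.2] [0.8 0.8]
tip [ 514.4 -108.3  178.4] [0.2 0.2]
mouthcorner-y+z [466.5 -36.6 172.8] [7.2 7.2]
psi -107.06862297054958 mouth [ 0.48114107 -0.04045886  0.15707545]
   foot [52.  0. -0.]
   pin [-7.9 25.  16.8]
   screw [-34.7  -0.4  18. ]
   tip [59.  51.7  1.2]
   mouthcorner-y+z [  5.9 -15.1  14.5]
     [0, 0, 0] [447. 185.] [410. 320.]
     [-0.01, 0.025, 0.01] [489. 230.] [396. 237.]
     [0.036, 0, 0] [343. 158.] [506. 348.]
     [-0.046, 0.017, 0.017] [602. 225.] [287. 229.]
     [-0.046, -0.017, 0.017] [598. 149.] [257. 325.]
     [0, -0.017, 0.017] [466. 113.] [378. 361.]
     [-0.15, 0, 0.0] [865. 296.] [ 30. 208.]
psi -150.98235019351813 mouth [ 0.50952879 -0.0634677   0.15707545]
   foot [52.  0.  0.]
   pin [ -7.9 -25.   16.8]
   screw [-11.4 -61.1   9.6]
   tip [23.7 41.5 14.1]
   mouthcorner-y+z [ 28.5 -44.4   6.3]
     [0, 0, 0] [405. 263.] [478. 237.]
     [-0.01, 0.025, 0.01] [379. 315.] [525. 167.]
     [0.036, 0, 0] [329. 181.] [527. 322.]
     [-0.046, 0.017, 0.017] [482. 376.] [453.  86.]
     [-0.046, -0.017, 0.017] [557. 316.] [365. 134.]
     [0, -0.017, 0.017] [457. 210.] [426. 243.]
     [-0.15, 0, 0.0] [733. 617.] [ 286. -102.]
```

The leg heads at -107°, with the mouth near (0.481, -0.040, 0.158) and the lever at about 0.38 rad. First move: raise and turn the tool so its x runs along the leg's heading, then travel over the leg.

>>> step_arm(targets="0 0 -0.6 -6.7;0 0 -0.6 -6.7;0 0 -0.6 -6.7;0 0 -0.6 -6.7;0 0 -0.6 -6.7;0 0 -0.6 -6.7;0 0 -0.6 -6.7;0 0 0 0", claw=8.7)

```text
time_s: 0.87
tcp_pos: [0.2754, -0.5617, 0.2657]
ee_rot: [[-0.29, -0.957, 0.001], [-0.957, 0.29, -0.002], [0.002, -0.002, -1.0]]
wrist_force: [0.0, -0.4, 0.4]
gripper_width: 1.004
gripper_force: 0.0
```

>>> step_arm(targets="-2.5 -0.3 0 0;-2.5 -0.3 0 0;-2.5 -0.3 0 0;-2.5 -0.3 0 0;-2.5 -0.3 0 0;-2.5 -0.3 0 0;-2.5 -0.3 0 0;-2.5 -0.3 0 0;-2.5 -0.3 0 0;-2.5 -0.3 0 0;-2.5 -0.3 0 0;-2.5 -0.3 0 0")

```text
time_s: 1.87
tcp_pos: [0.3972, -0.2835, 0.2642]
ee_rot: [[-0.295, -0.955, -0.0], [-0.955, 0.295, 0.0], [-0.0, 0.001, -1.0]]
wrist_force: [0.4, -0.3, 0.1]
gripper_width: 1.0
gripper_force: 0.0
```

>>> step_arm(targets="-2.5 -0.3 0 0;-2.5 -0.3 0 0;-2.5 -0.3 0 0;-2.5 -0.3 0 0;-2.5 -0.3 0 0;-2.5 -0.3 0 0;-2.5 -0.3 0 0;-2.5 -0.3 0 0;0 0 0 0;0 0 0 0")

```text
time_s: 2.7
tcp_pos: [0.4786, -0.0996, 0.264]
ee_rot: [[-0.292, -0.956, -0.001], [-0.956, 0.292, 0.0], [0.0, 0.001, -1.0]]
wrist_force: [-0.3, -0.2, 0.1]
gripper_width: 0.998
gripper_force: 0.0
```

>>> step_arm(targets="-1.4 -0.2 0 0;-1.4 -0.2 0 0;-1.3 -0.23 0 0;0 0 1 0;0 0 1.5 0;0 0 1.5 0;0 0 0.5 0;0 0 0 0;0 0 0 0")

```text
time_s: 3.45
tcp_pos: [0.4967, -0.0634, 0.2196]
ee_rot: [[-0.292, -0.956, -0.0], [-0.956, 0.292, -0.0], [0.001, 0.0, -1.0]]
wrist_force: [0.5, 0.6, 0.4]
gripper_width: 0.996
gripper_force: 0.0
```

Run:
```python
from h import *
s=sense();print(s['tcp_pos'],s['wrist_force'])
out=[]
for n in('scene','top'):
    d=cap(n);u,v=proj(d,s['tcp_pos']).astype(int);print(n,u,v)
    i=d['frame'][v-30:v+30,u-48:u+52];out.append(cv2.convertScaleAbs(cv2.resize(i,None,fx=5,fy=5,interpolation=cv2.INTER_CUBIC),alpha=1.8,beta=15))
cv2.imwrite('pics/c2.png',np.vstack(out))
```

```text
[ 0.4966693  -0.06339687  0.21960122] [0.52486612 0.61277175 0.39064972]
scene 279 201
top 284 207
```

View pics/c2.png

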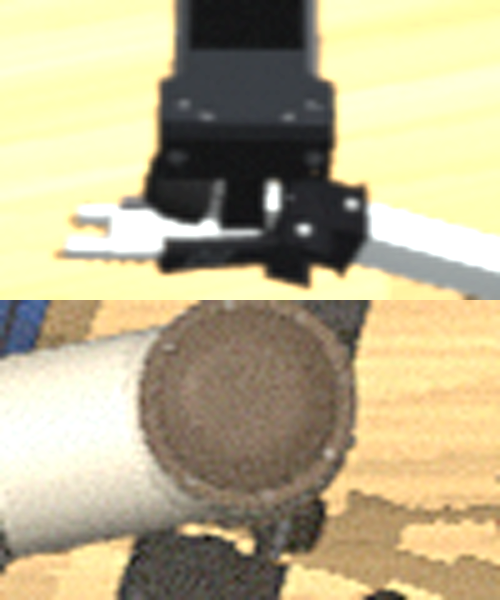

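The scene crop shows the near finger at about (245,200), midway between the foot (215) and the collar (285), with white tube on both sides. The top view is hidden by the wrist. I'll descend.

>>> step_arm(targets="-0.1 0.2 0 0;0 0 1 0;0 0 1.2 0;0 0 1.2 0;0 0 1.2 0;0 0 1 0;0 0 0.7 0;0 0 0.4 0;0 0 0 0;0 0 0 0")

```text
time_s: 4.38
tcp_pos: [0.4952, -0.0616, 0.1527]
ee_rot: [[-0.292, -0.956, 0.0], [-0.956, 0.292, -0.0], [-0.0, -0.0, -1.0]]
wrist_force: [0.4, -0.3, -0.2]
gripper_width: 0.999
gripper_force: 0.0
```

>>> step_arm(targets="0 -0.3 0 0;0 -0.3 0 0;0 -0.2 0 0;0 0 0 0;0 0 0 0")

```text
time_s: 4.8
tcp_pos: [0.5028, -0.064, 0.1527]
ee_rot: [[-0.292, -0.956, 0.0], [-0.956, 0.292, 0.0], [-0.0, -0.0, -1.0]]
wrist_force: [-0.2, 0.5, 1.0]
gripper_width: 1.001
gripper_force: 0.0
```

>>> step_arm(targets="0 -0.2 0 0;0 0 0 0;0 0 0 0")

```text
time_s: 5.05
tcp_pos: [0.5046, -0.0645, 0.1525]
ee_rot: [[-0.292, -0.956, -0.0], [-0.956, 0.292, -0.0], [0.0, 0.0, -1.0]]
wrist_force: [0.8, 0.6, 0.1]
gripper_width: 1.004
gripper_force: 0.0
```

>>> step_arm(targets="0 -0.2 0 0;0 0 0 0;0 0 0 0")

```text
time_s: 5.3
tcp_pos: [0.5065, -0.0651, 0.1526]
ee_rot: [[-0.292, -0.956, 0.0], [-0.956, 0.292, 0.0], [-0.0, -0.0, -1.0]]
wrist_force: [0.4, -0.0, 0.5]
gripper_width: 1.001
gripper_force: 0.0
```

>>> step_arm(targets="0 -0.1 0 0;0 0 0 0;0 0 0 0")

```text
time_s: 5.55
tcp_pos: [0.5074, -0.0654, 0.1525]
ee_rot: [[-0.292, -0.956, -0.0], [-0.956, 0.292, -0.0], [0.0, 0.0, -1.0]]
wrist_force: [0.3, 0.5, 0.6]
gripper_width: 1.003
gripper_force: 0.0
```

>>> step_arm(targets="0 -0.1 0 0;0 0 0 0;0 0 0 0")

```text
time_s: 5.8
tcp_pos: [0.5084, -0.0657, 0.1526]
ee_rot: [[-0.292, -0.956, 0.0], [-0.956, 0.292, 0.0], [-0.0, -0.0, -1.0]]
wrist_force: [0.1, -1.0, 1.0]
gripper_width: 1.002
gripper_force: 0.0
```

>>> step_arm(targets="0 -0.1 0 0;0 0 0 0;0 0 0 0")

```text
time_s: 6.05
tcp_pos: [0.5093, -0.066, 0.1525]
ee_rot: [[-0.292, -0.956, -0.0], [-0.956, 0.292, 0.0], [-0.0, 0.0, -1.0]]
wrist_force: [0.3, -0.1, -0.6]
gripper_width: 1.001
gripper_force: 0.0
```

>>> step_arm(targets="0 -0.1 0 0;0 0 0 0;0 0 0 0")

```text
time_s: 6.3
tcp_pos: [0.5103, -0.0663, 0.1525]
ee_rot: [[-0.292, -0.956, -0.0], [-0.956, 0.292, -0.0], [0.0, 0.0, -1.0]]
wrist_force: [0.3, -0.3, 0.5]
gripper_width: 0.998
gripper_force: 0.0
```

>>> step_arm(targets="0 -0.1 0 0;0 0 0 0;0 0 0 0")

```text
time_s: 6.55
tcp_pos: [0.5103, -0.0664, 0.1523]
ee_rot: [[-0.292, -0.956, -0.002], [-0.956, 0.292, 0.0], [0.0, 0.002, -1.0]]
wrist_force: [-3.2, 2.7, 2.4]
gripper_width: 1.002
gripper_force: 1.8
```

>>> step_arm(targets="0 -0.05 0 0;0 0 0 0;0 0 0 0")

```text
time_s: 6.8
tcp_pos: [0.5104, -0.0664, 0.1523]
ee_rot: [[-0.293, -0.956, -0.003], [-0.956, 0.293, 0.0], [0.0, 0.003, -1.0]]
wrist_force: [-4.4, 2.9, 2.7]
gripper_width: 0.998
gripper_force: 2.6
```

Contact with the leg's side is at TCP (0.510, -0.066). Next I need a baseline profile of the foot end, then the pull.

```bash
cat >> h.py <<'E'
psi=np.radians(-107.07);c,s_=np.cos(np.radians(20)),np.sin(np.radians(20))
X=np.array([np.cos(psi)*c,np.sin(psi)*c,s_]);Y=np.array([-np.sin(psi),np.cos(psi),0]);Z=np.cross(X,Y)
M=np.array([.4811,-.0405,.158])+.0023*Y
def foot_end():
    d=cap('scene');g=cv2.cvtColor(d['frame'],cv2.COLOR_BGR2GRAY).astype(np.float32);res=[]
    ss=np.arange(.05,.15,.0005)
    for off in(0,.004,.008,-.004):
        p=np.array([proj(d,M+X*s+Y*off+Z*.0) for s in ss],np.float32)
        v=cv2.remap(g,p[:,:1].copy(),p[:,1:].copy(),cv2.INTER_LINEAR).ravel()
        k=[i for i in range(1,len(v)) if v[i-1]<70<=v[i]]; res.append([round(ss[i]*1000,1) for i in k])
    return d,res
E
python3 -c "
from h import *
print(foot_end()[1],sense()['wrist_force'])"
```

```text
[[np.float64(70.5)], [np.float64(70.5)], [np.float64(71.0)], [np.float64(69.5)]] [-4.46804773  4.03967596  2.77815157]
```

>>> step_arm(targets="0 0.05 0 0;0.2 0 -0.05 0;0.2 0 -0.05 0;0.2 0 -0.08 0;0.2 0 -0.08 0;0.2 0 -0.08 0;0.2 0 -0.08 0;0.2 0 -0.08 0;0.1 0 -0.05 0;0 0 0 0;0 0 0 0")

```text
time_s: 7.77
tcp_pos: [0.5058, -0.081, 0.1575]
ee_rot: [[-0.293, -0.956, -0.002], [-0.956, 0.293, 0.0], [0.001, 0.002, -1.0]]
wrist_force: [-5.0, 2.4, -0.1]
gripper_width: 1.001
gripper_force: 2.6
```

```bash
python3 -c "
from h import *
print(foot_end()[1],sense()['wrist_force'],sense()['tcp_pos'])"
```

```text
[[np.float64(86.0)], [np.float64(86.5)], [np.float64(86.5)], [np.float64(85.5)]] [-4.63022406  2.38873924  0.67151544] [ 0.50581191 -0.08098244  0.15752584]
```

>>> step_arm(targets="0.2 0 -0.07 0;0.2 0 -0.07 0;0.2 0 -0.07 0;0.2 0 -0.07 0;0.15 0 -0.06 0;0 0 0 0;0 0 0 0")

```text
time_s: 8.4
tcp_pos: [0.5029, -0.0901, 0.161]
ee_rot: [[-0.293, -0.956, -0.003], [-0.956, 0.293, 0.0], [0.001, 0.002, -1.0]]
wrist_force: [-4.1, 2.8, 1.0]
gripper_width: 0.998
gripper_force: 2.7
```

Run:
```python
from h import *
d,f=foot_end();print(f,sense()['wrist_force'],sense()['tcp_pos'])
for q in([0,0,.01],[0,.01,.01],[.062,0,0],[0,0,0]):print(q,proj(d,M+np.c_[X,Y,Z]@q))
u,v=proj(d,M+.03*X).astype(int);print(u,v)
cv2.imwrite('pics/c3.png',cv2.convertScaleAbs(cv2.resize(d['frame'][v-30:v+30,u-40:u+40],None,fx=10,fy=10,interpolation=cv2.INTER_CUBIC),alpha=1.8,beta=15))
```

```text
[[np.float64(96.0)], [np.float64(96.5)], [np.float64(96.5)], [np.float64(95.5)]] [-5.12304385  2.794103    1.25541957] [ 0.50297897 -0.09002696  0.16097244]
[0, 0, 0.01] [286.93030857 210.61570502]
[0, 0.01, 0.01] [286.96874277 213.46428713]
[0.062, 0, 0] [262.70329515 207.08643737]
[0, 0, 0] [285.49580249 213.12440389]
274 210
```

View pics/c3.png

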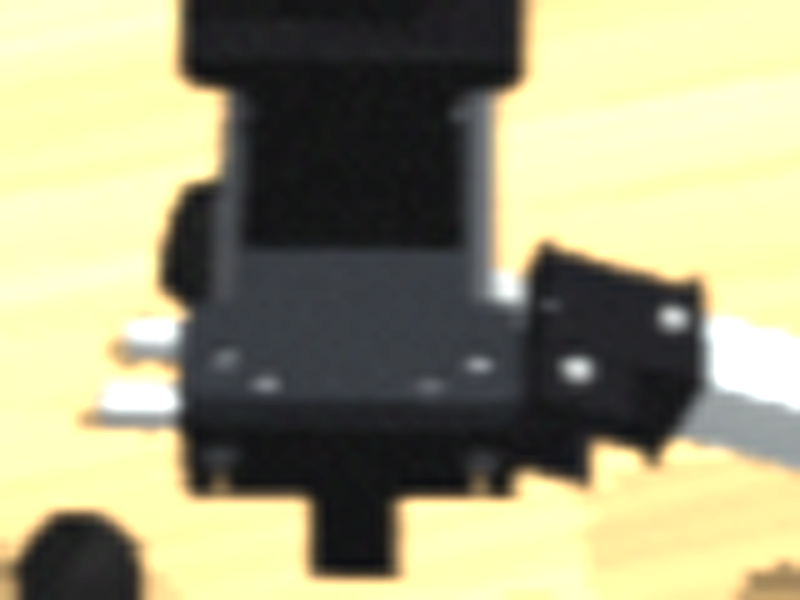

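The foot end has moved from 70.5 to about 96.2, so the leg is out about 25.7 mm. In the crop the ring merges with the collar edge at (530,290), with the white tube just left of it. I'll add 0.4 mm, then close the fingers in stages, shifting the tool so the -y finger stays hooked.

>>> step_arm(targets="0.04 0 -0.01 0;0 0.15 0 0;0 0.15 0 0;0 0.15 0 0;0 0 0 0;0 0 0 0", claw=7.8)

```text
time_s: 8.95
tcp_pos: [0.4987, -0.089, 0.1611]
ee_rot: [[-0.292, -0.956, -0.002], [-0.956, 0.292, 0.0], [0.001, 0.002, -1.0]]
wrist_force: [-5.7, 3.1, 0.9]
gripper_width: 0.896
gripper_force: 2.9
```

>>> step_arm(targets="0 0.15 0 0;0 0.15 0 0;0 0.15 0 0;0 0 0 0;0 0 0 0", claw=6.9)

```text
time_s: 9.37
tcp_pos: [0.4944, -0.0877, 0.1611]
ee_rot: [[-0.292, -0.956, -0.002], [-0.956, 0.292, 0.0], [0.0, 0.002, -1.0]]
wrist_force: [-4.7, 2.3, -0.1]
gripper_width: 0.801
gripper_force: 3.0
```

>>> step_arm(targets="0 0.15 0 0;0 0.15 0 0;0 0.15 0 0;0 0 0 0;0 0 0 0", claw=6.0)

```text
time_s: 9.78
tcp_pos: [0.4902, -0.0864, 0.1612]
ee_rot: [[-0.292, -0.956, -0.002], [-0.956, 0.292, 0.0], [0.0, 0.002, -1.0]]
wrist_force: [-5.1, 2.8, -0.4]
gripper_width: 0.697
gripper_force: 3.4
```

```bash
python3 -c "
from h import *
print(foot_end()[1],sense()['wrist_force'],sense()['tcp_pos'])"
```

```text
[[np.float64(96.5)], [np.float64(96.5)], [np.float64(96.5)], [np.float64(95.5)]] [-5.61842726  3.39778707 -0.21050528] [ 0.49010778 -0.08639429  0.16117216]
```

>>> step_arm(targets="0 0.15 0 0;0 0.15 0 0;0 0.1 0 0;0 0 0 0;0 0 0 0", claw=5.2)

```text
time_s: 10.25
tcp_pos: [0.4863, -0.0851, 0.1612]
ee_rot: [[-0.293, -0.956, -0.002], [-0.956, 0.293, 0.0], [0.0, 0.002, -1.0]]
wrist_force: [-5.7, 2.4, 0.7]
gripper_width: 0.6
gripper_force: 3.8
```

>>> step_arm(targets="0 0.1 0 0;0 0.1 0 0;0 0.1 0 0;0 0 0 0;0 0 0 0", claw=4.6)

```text
time_s: 10.67
tcp_pos: [0.4836, -0.0839, 0.161]
ee_rot: [[-0.293, -0.956, -0.002], [-0.956, 0.293, 0.001], [-0.001, 0.002, -1.0]]
wrist_force: [-6.4, 4.1, -0.8]
gripper_width: 0.534
gripper_force: 4.4
```

```bash
python3 -c "
from h import *
print(foot_end()[1],sense()['wrist_force'],sense()['tcp_pos'])"
```

```text
[[np.float64(95.5)], [np.float64(96.5)], [np.float64(96.5)], [np.float64(95.0)]] [-6.00538098e+00  5.18835910e+00  4.74450491e-03] [ 0.4835113  -0.08386651  0.16102509]
```

>>> step_arm(targets="0.03 0.1 0 0;0.03 0.1 -0.02 0;0 0 0 0;0 0 0 0;0 0 0 0", claw=4.2)

```text
time_s: 11.13
tcp_pos: [0.4815, -0.0836, 0.1612]
ee_rot: [[-0.293, -0.956, -0.002], [-0.956, 0.293, 0.002], [-0.001, 0.002, -1.0]]
wrist_force: [-5.5, 5.6, -0.1]
gripper_width: 0.484
gripper_force: 4.6
```

```bash
python3 -c "
from h import *
print(foot_end()[1],sense()['wrist_force'],sense()['tcp_pos'])"
```

```text
[[np.float64(96.0)], [np.float64(96.5)], [np.float64(96.5)], [np.float64(95.5)]] [-5.44596877  6.61053633 -1.69507498] [ 0.48148956 -0.08359733  0.16119845]
```

>>> step_arm(targets="0.02 0.1 -0.01 0;0.01 0.05 0 0;0 0 0 0;0 0 0 0;0 0 0 0", claw=3.9)

```text
time_s: 11.6
tcp_pos: [0.48, -0.0834, 0.1613]
ee_rot: [[-0.293, -0.956, -0.002], [-0.956, 0.293, 0.002], [-0.001, 0.002, -1.0]]
wrist_force: [-4.8, 4.8, -0.4]
gripper_width: 0.447
gripper_force: 4.5
```

>>> step_arm(targets="0 0 0 0;0 0 0 0;0 0 0 0;0 0 0 0;0 0 0 0;0 0 0 0", claw=3.4)

```text
time_s: 12.1
tcp_pos: [0.4789, -0.0832, 0.1613]
ee_rot: [[-0.294, -0.956, -0.004], [-0.956, 0.294, 0.002], [-0.001, 0.004, -1.0]]
wrist_force: [-7.9, 7.7, 2.2]
gripper_width: 0.424
gripper_force: 30.1
```

Run:
```python
from h import *
d,f=foot_end();print(f,sense()['wrist_force'],sense()['tcp_pos'],sense()['gripper_width']*87)
o=[]
for n in('scene','top'):
    if n=='top': d=cap(n)
    u,v=proj(d,M+.02*X).astype(int)
    o.append(cv2.convertScaleAbs(cv2.resize(d['frame'][v-18:v+18,u-48:u+48],None,fx=8,fy=8,interpolation=cv2.INTER_CUBIC),alpha=1.8,beta=15))
cv2.imwrite('pics/c4.png',np.vstack(o))
```

```text
[[np.float64(96.5)], [np.float64(96.5)], [np.float64(96.5)], [np.float64(95.5)]] [-8.72046186  7.65000869  1.18374495] [ 0.47892081 -0.08318606  0.16128881] 36.5268356602799
```

View pics/c4.png

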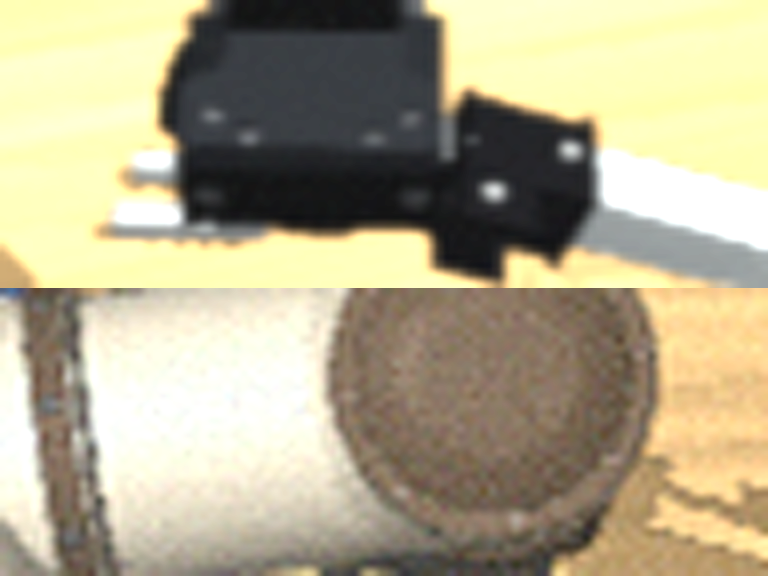

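The fingers have stalled at 36.5 mm under 30 N, so the lever is closed against the leg in the grasp. The foot end still reads about 25.9 mm of travel. In the picture the gripper hides the lever, and the tools in view haven't moved. I'll hand in.

```bash
python3 -c "
from h import *
print(foot_end()[1],sense()['gripper_force'],sense()['time_s']);print(r.finish_job())"
```

```text
[[np.float64(96.5)], [np.float64(96.5)], [np.float64(96.5)], [np.float64(95.5)]] 30.057868483594348 12.25
the job is handed in; nothing more can be done
None
```

I handed the job in at 12.25 s: the leg measured about 26 mm out, putting the ring at the mouth, and the gripper still holds leg and lever together at 30 N; the lever is judged shut from the 36.5 mm grip width, because the gripper hid both it and the ring.

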